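Seat the jars in their drilled blocks

ROBOT

A 7-joint arm with a two-finger parallel gripper is mounted at the origin on a cart in front of the work surface, level with it; the furniture and walls round the work are solid. World frame = base frame: x ahead of the robot, y to its left, z up, the work surface at z = 0. Lengths are in m, angles in rad, forces in N, time in s.
With the tool pointing down it reaches from about 0.35 to 0.9 m from the base axis. Payload 8.1 kg.
Tool frame: the origin (TCP) lies at the very end of the fingers, on their centre line; the grasp point (between the pads) lies 19 mm behind it (r.hold_point_z is the z of the grasp point in the tool frame, in m); z points along the fingers, y is the line along which they close (so a half turn about z gives the same grasp; the last joint's range is limited). The gripper opens to 92 mm and grips with 3 to 60 N. Pads are 19 mm wide; open, the fingers measure 130 mm over their backs; the gripper's body (75 mm by 190 mm) begins 47 mm behind the grasp point.
Start: joints at [-1.403, 0.434, 0.025, 1.573, -0.012, 1.134, -0.075], TCP at [0.167, 0.602, 0.227] pointing down, gripper open.
Joint ranges: [-2.62, 2.62], [-0.44, 2.09], [-1.27, 1.32], [0.08, 2.57], [-1.32, 4.46], [0.12, 2], [-2.74, 2.74]. Speed limits (rad/s): [2.22, 2.22, 3.01, 3.01, 3.14, 3.14, 3.14].

INTERFACE

Orientations are given as [roll, pitch, yaw] about the fixed x, y, z axes, in that order (R = Rz(yaw) Ry(pitch) Rx(roll)).
In Python, from plant import sense, camera, get_calibration, r, finder gives the robot as it stands. The module is installed in compiled form; this text tells all that it offers.
- The arm moves only by the shell command python3 -m jog 'ROWS' [OPENING] [FORCE]. ROWS is a JSON object of lists of equal length, an entry for each row: "translation": the shift along the tool's x, y, z in m, a list of three; "twist": the turn about the tool's z in rad. A call has 1 to 10 rows; each row is the pose to reach, as a shift and turn from the pose commanded when the call began, along the tool's axes at that moment; what a row does not reach only later rows make up. A row lasts 1/10 s, in which the tool goes at most 50 mm and 8.59 degrees, less where a joint would pass 70% of its speed; a pose out of reach is approached as far as the arm can. A call with a gripper value outside its range is refused whole. OPENING is the closure, from 0 (fully open) to 1 (shut), set as the call begins (- or left out, the last holds). The fingers move at their own pace and stop on an object; FORCE is the grip in N (left out, the last holds). Time passes only in rows, so rows that repeat a pose let the fingers close. It gives the time, the measured TCP pose, the force, the opening and the grip force at its end, in the units of the state.
- sense(): the state, without advancing time (a new reading comes with each control period).
- camera(name): name is "scene" or "top" or "wrist"; returns (picture, depth): 420x560x3 uint8, blue, green, red; 420x560 float32, m along the optical axis (not along the pixel's ray), 0 where there is no reading.
- get_calibration(name): a dict with "K" (3x3 intrinsics, pixels), "xyz" and "orientation" of the camera in the world. Camera axes: x right, y down, z forward; pixel columns grow to the right and rows downward; lengths in m; the calibration is good to about 2 mm. A picture is of the moment at which its call begins: read the wrist's pose just before it. get_calibration takes no time and is no camera call; for the wrist camera it gives the pose at the moment of the call.
- r.sign_off(): hands the job in; it is judged then, once.
Trained networks look in the newest picture that a camera, given by its name, has taken for a name from the list of things; names that differ only in an ending like _2 or _b are one class to them, and where a whole thing is asked for, a point or a joint stands for the part that bears it (a point fixed in the world has none). Each returns a list of dicts, best first, with "conf" (0 to 1); they miss things now and then, are a little off and sometimes report something else, mostly with a low value. They report only what shows in the picture. A call takes as long as a camera call. They do not tell look-alikes from the thing itself.
- finder.spot_in(camera, target): "point" ([column, row] in pixels, amid what is visible of it).
- finder.silhouettes(camera, target): "mask" (420x560 bool, what is visible of it) and "point" ([column, row] in pixels, amid what is visible of it).
The state is a dict: "clock": time; "joints": joint angles; "dq": joint speeds; "joint_efforts": joint torques, N m; "ee_pos": TCP position; "ee_rot": TCP orientation; "ft_force": force on the tool from outside, world axes, zero at the start; "torque": the same for the moment, N m; "opening": finger opening in m; "grasp_force": force on a finger pad.
Only numpy, scipy, OpenCV 4.12 (cv2) and the standard library are available. Lean on these libraries where they do the work, as an engineer would, in place of code of your own. Each camera call takes 0.05 s, during which the arm holds its last target. There are 200 camera calls.

TASK

Tidy away the four lidded jars that stand near the drilled wooden blocks: stand each one upright in the block whose hole is made for its size, the smallest-diameter jar in the smallest hole and so on up to the widest in the widest, right down on the bottom of the hole. Do not knock over the two bottles standing nearby.

Things in the scene. Friction and masses are not known exactly. Their poses are not given: they have to be found in the camera images.
- vial_center (a point): very slender little lidded jar, clear and white with a pale silvery lid: round, 31 mm across, 55 mm tall, loose, standing upright on the table. The point is at its centre, half-way up (27.5 mm above its underside); z points up its axis. It belongs in the block with the 40 mm hole.
- seat_40_hole0 (a point): square wooden block 66 x 66 mm, 15 mm high, fixed to the table, with one round blind hole 40 mm wide and 9 mm deep (hole floor 6 mm above the table), its rim bevelled by 3 mm. The point is the centre of the hole's mouth, level with the block's top (15 mm above the table); z up, x and y along the block's sides.
- pot_center (a point): small squat lidded jar, about as tall as it is wide, with a black lid: round, 41 mm across, 45 mm tall, loose, standing upright on the table. The point is at its centre, half-way up (22.5 mm above its underside); z points up its axis. It belongs in the block with the 51 mm hole.
- seat_51_hole0 (a point): square wooden block 77 x 77 mm, 15 mm high, fixed to the table, with one round blind hole 51 mm wide and 9 mm deep (hole floor 6 mm above the table), its rim bevelled by 3 mm. The point is the centre of the hole's mouth, level with the block's top (15 mm above the table); z up, x and y along the block's sides.
- jar_center (a point): middle-sized lidded jar, red and white with a grey lid: round, 52 mm across, 60 mm tall, loose, standing upright on the table. The point is at its centre, half-way up (30 mm above its underside); z points up its axis. It belongs in the block with the 63 mm hole.
- seat_63_hole0 (a point): square wooden block 89 x 89 mm, 15 mm high, fixed to the table, with one round blind hole 63 mm wide and 9 mm deep (hole floor 6 mm above the table), its rim bevelled by 3 mm. The point is the centre of the hole's mouth, level with the block's top (15 mm above the table); z up, x and y along the block's sides.
- big_jar_center (a point): the largest lidded jar, white with a blue lid: round, 66 mm across, 85 mm tall, loose, standing upright on the table. The point is at its centre, half-way up (42.5 mm above its underside); z points up its axis. It belongs in the block with the 78 mm hole.
- seat_78_hole0 (a point): square wooden block 104 x 104 mm, 15 mm high, fixed to the table, with one round blind hole 78 mm wide and 9 mm deep (hole floor 6 mm above the table), its rim bevelled by 3 mm. The point is the centre of the hole's mouth, level with the block's top (15 mm above the table); z up, x and y along the block's sides.
- glue_center (a point): bystander: white glue bottle with a narrow red cap, 52 mm across, 150 mm tall, loose, standing upright. The point is at its centre, half-way up. It must not be knocked over.
- slip_center (a point): bystander: amber bottle with a narrow black cap, 44 mm across, 115 mm tall, loose, standing upright. The point is at its centre, half-way up. It must not be knocked over.
There are look-alikes about, which are no part of the job. Leave any orange or purple look-alike of the part that bears jar_center alone.

How it is judged:
At the end, for the whole second after the job is handed in: Each of the four jars stands upright (within 0.1 rad), released and at rest, on the floor of the hole made for its size: its axis within 9 mm of the hole's and its underside within 3 mm of the hole's floor (horizontal distance between vial_center and seat_40_hole0 below 0.009 m and z of vial_center in the frame of seat_40_hole0 below 0.0215 m and angle between each of vial_center, pot_center, jar_center, big_jar_center's own z axis and vertical below 0.1 rad and horizontal distance between pot_center and seat_51_hole0 below 0.009 m and z of pot_center in the frame of seat_51_hole0 below 0.0165 m and horizontal distance between jar_center and seat_63_hole0 below 0.009 m and z of jar_center in the frame of seat_63_hole0 below 0.024 m and horizontal distance between big_jar_center and seat_78_hole0 below 0.009 m and z of big_jar_center in the frame of seat_78_hole0 below 0.0365 m); the robot touches nothing.
It fails at once if a bottle is knocked over (angle between any of glue_center, slip_center's own z axis and vertical above 0.6 rad).
It also fails if it takes over 109 s, if anything falls off the work surface, if the arm or the gripper's body presses on something with over 40 N, if the wrist force passes 120 N, or if a joint passes its speed limit or range.

## Working session

There is one attempt and no reset: what is moved stays moved. The work goes in short steps, Python scripts to look and compute and a shell command to move; the robot and the scene stay as the last step left them, time stands still between calls to the robot, and variables do not carry over. Pictures are saved under pics/ and viewed, at most 14 in all, crops included, and the job is handed in when it is done.

```bash
mkdir -p pics; cat > h.py <<'E'
import numpy as np,cv2
from scipy.spatial.transform import Rotation as R
from plant import sense,camera,get_calibration,r,finder
def calib(n):
    c=get_calibration(n); return np.array(c["K"]),np.array(c["xyz"]),R.from_euler('xyz',c["orientation"]).as_matrix()
def cloud(n,depth,cal=None):
    K,t,M=cal or calib(n)
    v,u=np.mgrid[:420,:560]
    p=np.stack([(u-K[0,2])/K[0,0]*depth,(v-K[1,2])/K[1,1]*depth,depth],-1)
    return p@M.T+t
E
python3 - <<'E'
from h import *
s=sense();print(s)
for n in("scene","top"):
    im,d=camera(n);cv2.imwrite(f"pics/{n}0.png",im);np.save(f"{n}0.npy",d);cv2.imwrite(f"{n}0raw.png",im)
    print(n,get_calibration(n))
E
```

```text
{'clock': 0.0, 'joints': array([-1.40258972,  0.43523462,  0.02495981,  1.57413858, -0.01161737,
        1.134008  , -0.07513372]), 'dq': array([ 0.00163274,  0.00069998, -0.00154884,  0.00092586, -0.00089554,
        0.00039168,  0.000505  ]), 'joint_efforts': array([ 6.05559326e-04, -6.67840648e+01,  9.85693149e-01, -3.14449883e+01,
       -6.04372169e-02,  4.32647823e-02,  1.78240052e-04]), 'ee_pos': array([0.16709297, 0.60168867, 0.22592155]), 'ee_rot': array([-3.13995411e+00,  1.27552376e-04,  2.87068677e+00]), 'ft_force': array([ 0.82819793,  0.50663205, -0.51404442]), 'torque': array([-0.00534464, -0.00404039, -0.00765404]), 'grasp_force': 0.0, 'opening': 0.09189471866235133}
scene {'K': array([[515.40310216,   0.        , 275.82102989],
       [  0.        , 515.40310216, 209.65176764],
       [  0.        ,   0.        ,   1.        ]]), 'xyz': array([-0.30990937, -0.74870751,  0.63991649]), 'orientation': array([-2.02165988,  0.00229699, -0.95872671])}
top {'K': array([[401.3478758 ,   0.        , 281.82203372],
       [  0.        , 401.3478758 , 204.90186656],
       [  0.        ,   0.        ,   1.        ]]), 'xyz': array([ 0.46972422, -0.06780863,  1.14024004]), 'orientation': array([-2.99093925,  0.01805857, -1.57262184])}
```

View pics/scene0.png

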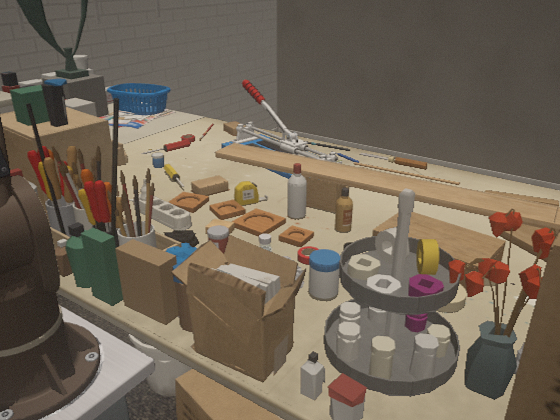

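View pics/top0.png

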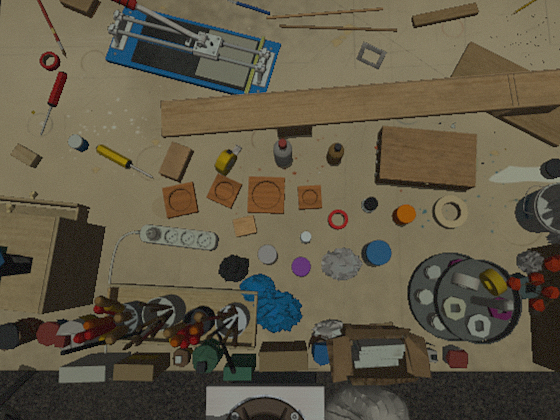

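```bash
python3 - <<'E'
from h import *
im,d=camera("top");P=cloud("top",d)
for n in["vial","pot","jar","big_jar","glue","slip"]:
    for o in finder.silhouettes("top",n+"_center"):
        if o["conf"]<.2: continue
        q=P[o["mask"]&(d>0)];z=np.percentile(q[:,2],97);t=q[q[:,2]>z-.006][:,:2].astype(np.float32)
        c,rad=cv2.minEnclosingCircle(t)
        print(n,round(o["conf"],2),np.round(o["point"]),"z",round(z,3),"c",np.round(c,3),"med",np.round(np.median(t,0),3),"r",round(rad,3))
for n in["40","51","63","78"]:
    for o in finder.spot_in("top",f"seat_{n}_hole0"):
        u,v=np.round(o["point"]).astype(int);print(n,round(o["conf"],2),u,v,np.round(P[v,u],3))
E
```

```text
vial 0.67 [305. 238.] z 0.057 c [ 0.55  -0.112] med [ 0.549 -0.111] r 0.014
pot 0.48 [372. 203.] z 0.047 c [ 0.64  -0.292] med [ 0.641 -0.291] r 0.018
jar 0.84 [404. 215.] z 0.062 c [ 0.611 -0.383] med [ 0.61  -0.383] r 0.026
jar 0.8 [299. 269.] z 0.062 c [ 0.469 -0.097] med [ 0.469 -0.097] r 0.025
jar 0.53 [267. 255.] z 0.062 c [ 0.502 -0.008] med [ 0.501 -0.009] r 0.025
big_jar 0.67 [378. 249.] z 0.087 c [ 0.505 -0.299] med [ 0.505 -0.299] r 0.033
glue 0.69 [285. 148.] z 0.15 c [ 0.784 -0.051] med [ 0.783 -0.05 ] r 0.012
slip 0.63 [336. 154.] z 0.115 c [ 0.783 -0.196] med [ 0.782 -0.196] r 0.009
40 0.77 310 195 [ 0.671 -0.129  0.004]
51 0.69 225 191 [0.683 0.116 0.007]
63 0.74 179 199 [0.66  0.248 0.006]
63 0.61 308 197 [ 0.664 -0.123  0.009]
78 0.61 266 194 [ 0.674 -0.002  0.005]
78 0.26 179 198 [0.664 0.25  0.001]
```

Scene view: the glue bottle is at (297,193) and the amber bottle at (344,210), just behind the blocks. The blocks are at (188,200), (228,209), (260,221) and (296,235). Top view: the jar look-alikes are at (404,215) orange, (299,267) purple and (267,255) grey-lidded. The grey one fits "red and white, grey lid". I'll confirm it in a crop and measure the blocks.

```bash
python3 - <<'E'
from h import *
im=cv2.imread("scene0raw.png");a=cv2.resize(im[180:310,150:390],None,fx=3.3,fy=3.3,interpolation=cv2.INTER_CUBIC)
cv2.imwrite("pics/crop1.png",np.clip(a*1.4,0,255).astype(np.uint8)[:600,:800])
im=cv2.imread("top0raw.png");d=np.load("top0.npy");P=cloud("top",d)
K,t,M=calib("top")
hsv=cv2.cvtColor(im,cv2.COLOR_BGR2HSV)
print(np.median(P[215:235,300:330,2]))
for n,(u,v),w in[("40",(310,196),66),("51",(225,190),77),("63",(180,199),89),("78",(266,195),104)]:
    c0=P[v,u]
    m=(np.hypot(P[...,0]-c0[0],P[...,1]-c0[1])<w*.00085)&(P[...,2]>.010)&(P[...,2]<.022)&(hsv[...,1]>100)
    q=P[m][:,:2].astype(np.float32)
    # project colour mask onto z=.015
    b=(hsv[...,1]>120)&(hsv[...,0]<18)
    lab=cv2.connectedComponents(b.astype(np.uint8))[1]
    l=np.bincount(lab[v-22:v+22,u-22:u+22].ravel())[1:].argmax()+1
    vv,uu=np.nonzero(lab==l)
    ray=np.stack([(uu-K[0,2])/K[0,0],(vv-K[1,2])/K[1,1],np.ones(len(uu))],-1)@M.T
    g=(t+ray*((.015-t[2])/ray[:,2])[:,None])[:,:2].astype(np.float32)
    print(n,len(q),cv2.minAreaRect(q),"col",len(g),cv2.minAreaRect(g))
E
```

```text
-0.0003348889625761631
40 365 ((0.6655861735343933, -0.12591864168643951), (0.06635391712188721, 0.06551410257816315), 2.756267786026001) col 534 ((0.6645379662513733, -0.12647895514965057), (0.06527490168809891, 0.06631748378276825), 89.74650573730469)
51 474 ((0.6931778192520142, 0.11583324521780014), (0.07716437429189682, 0.09427587687969208), 65.38230895996094) col 720 ((0.6838392019271851, 0.11809214949607849), (0.07822220027446747, 0.07756438106298447), 64.37892150878906)
63 586 ((0.6726246476173401, 0.24912559986114502), (0.11787600815296173, 0.09009651839733124), 12.163555145263672) col 973 ((0.6575851440429688, 0.24376316368579865), (0.09052293747663498, 0.09064024686813354), 11.738271713256836)
78 788 ((0.6585525870323181, 0.017016500234603882), (0.13880741596221924, 0.1347116231918335), 88.0066146850586) col 1311 ((0.6697184443473816, -0.0015390366315841675), (0.10510389506816864, 0.1041073128581047), 89.66398620605469)
```

View pics/crop1.png

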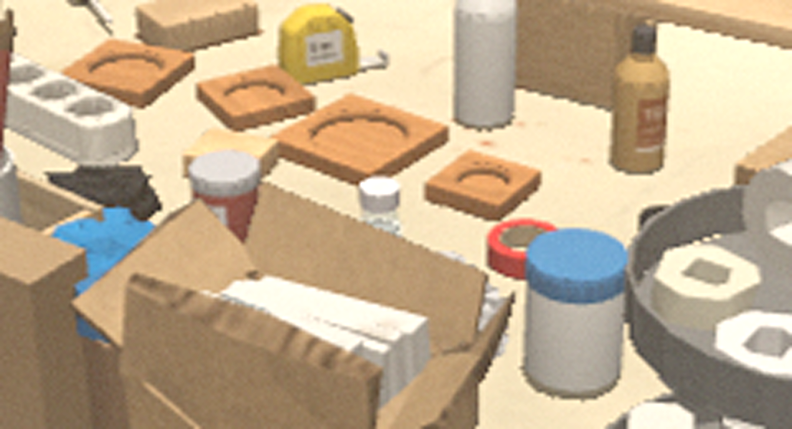

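The crop confirms it: the red-and-white, grey-lidded jar is at scene (218,235), top (267,255). The orange and purple ones stay put. Next is a clearance check by yaw for each pose, plus the height of the transit path.

```bash
python3 - <<'E'
from h import *
d=np.load("top0.npy");P=cloud("top",d)[d>0]
s=R
J={"vial":(.5495,-.1115,.016),"pot":(.641,-.292,.021),"jar":(.502,-.0085,.026),"big":(.505,-.299,.033),"h40":(.6645,-.1265,.05),"h51":(.684,.118,.055),"h63":(.6575,.2438,.063),"h78":(.6697,-.0015,.074)}
for n,(x,y,rad) in J.items():
    o=[]
    for a in range(0,180,15):
        c,si=np.cos(np.radians(a)),np.sin(np.radians(a)) # closing dir
        X,Y=P[:,0]-x,P[:,1]-y; far=np.hypot(X,Y)>rad+.006
        al,pe=abs(X*c+Y*si),abs(-X*si+Y*c)
        f=P[far&(al<.07)&(pe<.015),2];b=P[far&(al<.105)&(pe<.05),2]
        mx=lambda q:round(float(np.percentile(q,99.5)),2) if len(q) else 0
        o.append((a,mx(f),mx(b)))
    print(n,o)
# coarse height map
for x in np.arange(.15,.85,.1):
    print(round(x,2),[int(100*np.max(P[(abs(P[:,0]-x)<.05)&(abs(P[:,1]-y)<.05),2],initial=0)) for y in np.arange(.7,-.6,-.1)])
E
```

```text
vial [(0, 0.06, 0.06), (15, 0.06, 0.06), (30, 0.0, 0.06), (45, 0.01, 0.06), (60, 0.01, 0.05), (75, 0.0, 0.06), (90, 0.0, 0.06), (105, 0.01, 0.06), (120, 0.01, 0.06), (135, 0.01, 0.06), (150, 0.06, 0.06), (165, 0.06, 0.06)]
pot [(0, 0.0, 0.07), (15, 0.0, 0.08), (30, 0.0, 0.08), (45, 0.01, 0.06), (60, 0.01, 0.06), (75, 0.01, 0.06), (90, 0.0, 0.06), (105, 0.0, 0.07), (120, 0.01, 0.07), (135, 0.0, 0.07), (150, 0.03, 0.07), (165, 0.0, 0.08)]
jar [(0, 0.04, 0.06), (15, 0.03, 0.05), (30, 0.0, 0.06), (45, 0.0, 0.06), (60, 0.03, 0.06), (75, 0.05, 0.06), (90, 0.03, 0.06), (105, 0.04, 0.06), (120, 0.04, 0.05), (135, 0.04, 0.06), (150, 0.04, 0.06), (165, 0.04, 0.06)]
big [(0, 0.0, 0.04), (15, 0.0, 0.03), (30, 0.0, 0.03), (45, 0.0, 0.04), (60, 0.0, 0.05), (75, 0.03, 0.06), (90, 0.05, 0.06), (105, 0.05, 0.06), (120, 0.05, 0.06), (135, 0.05, 0.06), (150, 0.03, 0.05), (165, 0.0, 0.05)]
h40 [(0, 0.0, 0.05), (15, 0.0, 0.05), (30, 0.0, 0.02), (45, 0.0, 0.02), (60, 0.0, 0.02), (75, 0.0, 0.02), (90, 0.0, 0.02), (105, 0.0, 0.02), (120, 0.0, 0.02), (135, 0.0, 0.02), (150, 0.0, 0.05), (165, 0.0, 0.05)]
h51 
[... 277 characters left out ...]
(45, 0.0, 0.04), (60, 0.0, 0.04), (75, 0.0, 0.02), (90, 0.0, 0.02), (105, 0.0, 0.02), (120, 0.0, 0.07), (135, 0.0, 0.07), (150, 0.0, 0.07), (165, 0.0, 0.08)]
h78 [(0, 0, 0.14), (15, 0, 0.0), (30, 0, 0.01), (45, 0, 0.02), (60, 0, 0.02), (75, 0, 0.02), (90, 0, 0.02), (105, 0, 0.02), (120, 0, 0.09), (135, 0, 0.13), (150, 0, 0.11), (165, 0, 0.11)]
0.15 [0, 23, 29, 0, 0, 0, 1, 1, 1, 0, 0, 0, 0]
0.25 [0, 13, 17, 21, 27, 23, 34, 41, 14, 18, 18, 18, 19]
0.35 [12, 23, 24, 35, 28, 27, 24, 11, 8, 18, 18, 19, 32]
0.45 [0, 24, 35, 22, 6, 6, 6, 6, 6, 6, 8, 22, 32]
0.55 [0, 26, 34, 2, 10, 4, 4, 6, 5, 5, 8, 6, 5]
0.65 [15, 20, 15, 0, 2, 2, 2, 2, 1, 2, 4, 6, 7]
0.75 [3, 0, 2, 2, 3, 3, 6, 15, 15, 11, 7, 7, 7]
```

```bash
cat > go.py <<'E'
import sys
from h import *
s=sense();M=R.from_euler('xyz',s["ee_rot"]).as_matrix();t=np.array(eval(sys.argv[1]))
print("pos",np.round(s["ee_pos"],4),"rpy",np.round(s["ee_rot"],4),"shift",np.round(M.T@(t-s["ee_pos"]),4),"twist to 140deg",round(float(s["ee_rot"][2]-np.radians(140)),4),"t",s["clock"])
E
python3 -m jog '{"translation":[[0,0,-0.05],[0,0,-0.1],[0,0,-0.15],[0,0,-0.2],[0,0,-0.24],[0,0,-0.24],[0,0,-0.24]],"twist":[0.1,0.2,0.3,0.427,0.427,0.427,0.427]}'
python3 go.py '(.502,-.0085,.40)'
```

```text
clock: 1.35
ee_pos: [0.1673, 0.6025, 0.4675]
ee_rot: [3.14, -0.001, 2.444]
ft_force: [-0.2, -0.5, -0.1]
opening: 0.0917
grasp_force: 0.0
pos [0.1673 0.6025 0.4675] rpy [ 3.1399e+00 -8.0000e-04  2.4439e+00] shift [-0.6491 -0.2533  0.0665] twist to 140deg 0.0004 t 1.35
```

```bash
python3 -m jog '{"translation":[[-0.045,-0.018,0],[-0.09,-0.036,0],[-0.135,-0.053,0],[-0.18,-0.07,0],[-0.225,-0.088,0],[-0.27,-0.105,0],[-0.315,-0.123,0],[-0.36,-0.14,0],[-0.405,-0.158,0],[-0.45,-0.175,0]],"twist":[0,0,0,0,0,0,0,0,0,0]}'
python3 go.py '(.502,-.0085,.20)'
```

```text
clock: 2.35
ee_pos: [0.3994, 0.1767, 0.4653]
ee_rot: [-3.14, -0.001, 2.444]
ft_force: [1.8, 0.2, 0.4]
opening: 0.092
grasp_force: 0.0
pos [0.3994 0.1767 0.4653] rpy [-3.1396e+00 -8.0000e-04  2.4441e+00] shift [-0.1978 -0.0755  0.2653] twist to 140deg 0.0006 t 2.35
```

```bash
python3 -m jog '{"translation":[[-0.045,-0.018,0],[-0.09,-0.036,0.02],[-0.13,-0.052,0.04],[-0.165,-0.065,0.07],[-0.199,-0.078,0.11],[-0.199,-0.078,0.155],[-0.199,-0.078,0.2],[-0.199,-0.078,0.245],[-0.199,-0.078,0.266],[-0.199,-0.078,0.266]],"twist":[0,0,0,0,0,0,0,0,0,0]}'
python3 go.py '(.502,-.0085,.20)'
python3 - <<'E'
from h import *
for n in("wrist","top"):
    cal=calib(n) if n=="wrist" else None
    im,d=camera(n);P=cloud(n,d,cal);cv2.imwrite(f"pics/{n}1.png",im)
    for o in finder.silhouettes(n,"jar_center"):
        q=P[o["mask"]&(d>0)];z=np.percentile(q[:,2],90);t=q[abs(q[:,2]-z)<.006][:,:2].astype(np.float32)
        print(n,round(o["conf"],2),np.round(o["point"]),z,cv2.minEnclosingCircle(t))
E
```

```text
clock: 3.35
ee_pos: [0.4984, -0.0088, 0.1969]
ee_rot: [-3.135, -0.005, 2.443]
ft_force: [-0.2, -0.2, -0.4]
opening: 0.092
grasp_force: 0.0
pos [ 0.4984 -0.0088  0.1969] rpy [-3.1351 -0.0051  2.4432] shift [-0.0025  0.0025 -0.0032] twist to 140deg -0.0002 t 3.35
wrist 0.74 [288. 190.] 0.06003682077655566 ((0.5016447305679321, -0.00897505134344101), 0.0259599220007658)
top 0.6 [403. 213.] 0.06103325971718132 ((0.6103351712226868, -0.3829490542411804), 0.026292426511645317)
top 0.51 [306. 264.] 0.061059401703434935 ((0.4692773222923279, -0.1033407598733902), 0.023838020861148834)
```

View pics/wrist1.png

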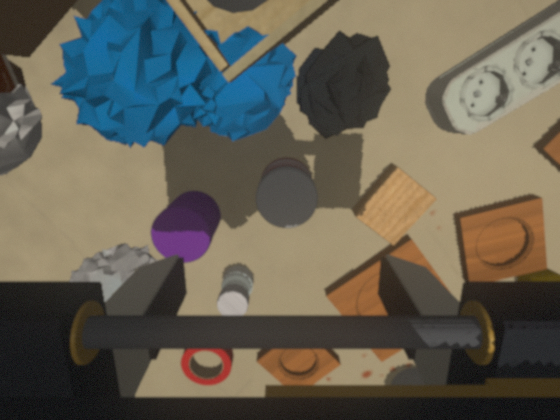

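Wrist view: the grey-lidded jar is at (287,190), the purple one at (186,225) and the vial at (235,290). The wrist fix agrees with the top camera to within 1 mm. I'll pre-close to about 70 mm and descend.

```bash
python3 -m jog '{"translation":[[-0.002,0.002,0.04],[-0.002,0.002,0.08],[-0.002,0.002,0.12],[-0.002,0.002,0.12],[-0.002,0.002,0.12]],"twist":[0,0,0,0,0]}' 0.24 20
python3 go.py '(.5018,-.0088,.016)'
```

```text
clock: 4.05
ee_pos: [0.5054, -0.0086, 0.082]
ee_rot: [3.141, 0.0, 2.443]
ft_force: [0.1, -0.1, -0.5]
opening: 0.0702
grasp_force: 0.0
pos [ 0.5054 -0.0086  0.082 ] rpy [3.1413e+00 4.0000e-04 2.4434e+00] shift [ 0.0027 -0.0025  0.066 ] twist to 140deg -0.0001 t 4.05
```

```bash
python3 -m jog '{"translation":[[0.0027,-0.0025,0.025],[0.0027,-0.0025,0.05],[0.0027,-0.0025,0.066],[0.0027,-0.0025,0.066],[0.0027,-0.0025,0.066]],"twist":[0,0,0,0,0]}' - 20 && python3 -m jog '{"translation":[[0,0,0],[0,0,0],[0,0,0],[0,0,0],[0,0,0],[0,0,0]],"twist":[0,0,0,0,0,0]}' 1 20
python3 go.py '(.6575,.2438,.16)'
```

```text
clock: 4.55
ee_pos: [0.5028, -0.0085, 0.0168]
ee_rot: [3.139, 0.002, 2.444]
ft_force: [0.5, 0.3, 0.7]
opening: 0.0698
grasp_force: 0.0
clock: 5.15
ee_pos: [0.5017, -0.0084, 0.0155]
ee_rot: [3.14, 0.001, 2.444]
ft_force: [-1.1, 1.2, 9.2]
opening: 0.0502
grasp_force: 20.0
pos [ 0.5017 -0.0084  0.0155] rpy [3.1403e+00 6.0000e-04 2.4438e+00] shift [ 0.0426  0.2936 -0.1441] twist to 140deg 0.0003 t 5.15
```

```bash
python3 -m jog '{"translation":[[0,0,-0.045],[0,0,-0.09],[0.006,0.042,-0.12],[0.013,0.086,-0.144],[0.019,0.13,-0.144],[0.025,0.175,-0.144],[0.032,0.22,-0.144],[0.038,0.262,-0.144],[0.0426,0.2936,-0.144],[0.0426,0.2936,-0.144]],"twist":[0,0,0,0,0,0,0,0,0,0]}' && python3 -m jog '{"translation":[[0,0,0.03],[0,0,0.06],[0,0,0.09],[0,0,0.09],[0,0,0.09]],"twist":[0,0,0,0,0]}'
python3 go.py '(.6575,.2438,.0225)'
python3 - <<'E'
from h import *
im,d=camera("top");cv2.imwrite("pics/top2.png",cv2.resize(im[130:270,100:330],None,fx=3,fy=3))
cal=calib("wrist");im,d=camera("wrist");cv2.imwrite("pics/wrist2.png",im)
E
```

```text
clock: 6.15
ee_pos: [0.6575, 0.2496, 0.1574]
ee_rot: [3.141, -0.001, 2.45]
ft_force: [-0.0, 1.8, -2.7]
opening: 0.05
grasp_force: 20.0
clock: 6.65
ee_pos: [0.6568, 0.2431, 0.069]
ee_rot: [-3.14, -0.0, 2.443]
ft_force: [0.5, -0.8, -1.0]
opening: 0.0499
grasp_force: 20.0
pos [0.6568 0.2431 0.069 ] rpy [-3.1404e+00 -2.0000e-04  2.4432e+00] shift [-0.0001  0.001   0.0465] twist to 140deg -0.0003 t 6.65
```

View pics/wrist2.png

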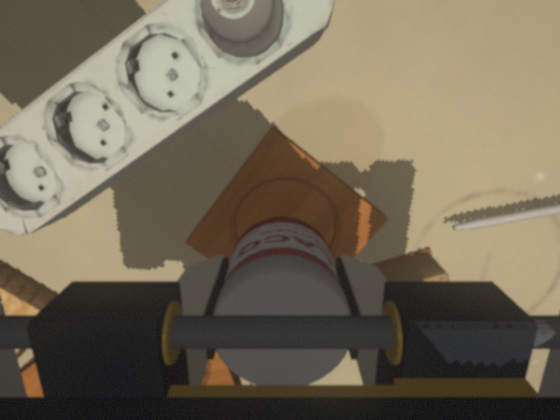

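The jar sits centred over the hole: rim at columns 237–335, jar centre at about column 284. Lowering and releasing.

```bash
python3 -m jog '{"translation":[[0,0.001,0.02],[0,0.001,0.035],[0,0.001,0.044],[0,0.001,0.0465],[0,0.001,0.0465]],"twist":[0,0,0,0,0]}' && python3 -m jog '{"translation":[[0,0,0],[0,0,0],[0,0,0],[0,0,0],[0,0,-0.04],[0,0,-0.085],[0,0,-0.13],[0,0,-0.13],[0,0,-0.13]],"twist":[0,0,0,0,0,0,0,0,0]}' 0.2
python3 - <<'E'
from h import *
im,d=camera("top");P=cloud("top",d)
cal=calib("wrist");iw,dw=camera("wrist");cv2.imwrite("pics/wrist3.png",iw)
Pw=cloud("wrist",dw,cal)
for n,Q,D in(("top",P,d),("wrist",Pw,dw)):
  m=(D>0)&(np.hypot(Q[...,0]-.6575,Q[...,1]-.2438)<.04)&(Q[...,2]>.055)&(Q[...,2]<.09)
  q=Q[m];print(n,len(q))
  if len(q)>10: print(np.percentile(q[:,2],[10,50,90]),cv2.minEnclosingCircle(q[:,:2].astype(np.float32)))
E
python3 go.py '(.505,-.299,.20)'
```

```text
clock: 7.25
ee_pos: [0.6578, 0.2443, 0.0225]
ee_rot: [-3.142, 0.0, 2.444]
ft_force: [1.0, 0.0, -0.7]
opening: 0.0499
grasp_force: 20.0
clock: 8.15
ee_pos: [0.6584, 0.2448, 0.1536]
ee_rot: [3.139, 0.001, 2.444]
ft_force: [-0.5, 0.6, 0.3]
opening: 0.0734
grasp_force: 0.0
top 0
wrist 4219
[0.06417875 0.06514464 0.06600643] ((0.6576728224754333, 0.2437841147184372), 0.02606659196317196)
pos [0.6569 0.2446 0.1511] rpy [-3.1402e+00 -1.2000e-03  2.4439e+00] shift [-0.2328 -0.5142 -0.0485] twist to 140deg 0.0004 t 8.25
```

Jar seated: its top is at 66 mm and it is centred within 1 mm. Next, the big jar.

```bash
python3 -m jog '{"translation":[[-0.019,-0.042,-0.04],[-0.038,-0.084,-0.05],[-0.057,-0.126,-0.05],[-0.076,-0.168,-0.05],[-0.095,-0.21,-0.05],[-0.114,-0.252,-0.05],[-0.133,-0.294,-0.05],[-0.152,-0.336,-0.05],[-0.171,-0.378,-0.05],[-0.19,-0.42,-0.05]],"twist":[0,0,0,0,0,0,0,0,0,0]}' 0.0 30 && python3 -m jog '{"translation":[[-0.019,-0.042,0],[-0.034,-0.075,0],[-0.0428,-0.0942,0],[-0.0428,-0.0942,0],[-0.0428,-0.0942,0]],"twist":[0,0,0,0,0]}'
python3 - <<'E'
from h import *
n="wrist"
cal=calib(n);im,d=camera(n);P=cloud(n,d,cal);cv2.imwrite(f"pics/{n}4.png",im)
for o in finder.silhouettes(n,"big_jar_center"):
        q=P[o["mask"]&(d>0)];z=np.percentile(q[:,2],90);t=q[abs(q[:,2]-z)<.006][:,:2].astype(np.float32)
        print(n,round(o["conf"],2),np.round(o["point"]),z,cv2.minEnclosingCircle(t))
E
python3 go.py '(.505,-.299,.12)'
```

```text
clock: 9.25
ee_pos: [0.5319, -0.2006, 0.2008]
ee_rot: [-3.14, -0.002, 2.444]
ft_force: [-0.0, -0.1, 0.2]
opening: 0.0919
grasp_force: 0.0
clock: 9.75
ee_pos: [0.5051, -0.2987, 0.2009]
ee_rot: [-3.141, -0.002, 2.443]
ft_force: [0.5, 1.3, 0.5]
opening: 0.0916
grasp_force: 0.0
wrist 0.9 [277. 196.] 0.08504270350777139 ((0.5044456720352173, -0.30170655250549316), 0.03347345441579819)
pos [ 0.506  -0.2974  0.2013] rpy [ 3.1414e+00 -1.8000e-03  2.4455e+00] shift [-0.0004 -0.0019  0.0813] twist to 140deg 0.002 t 9.85
```

View pics/wrist4.png

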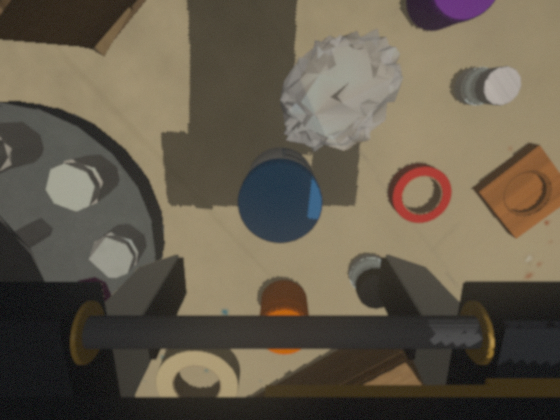

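The big blue-lidded jar is at (280,195), with free space either side along the closing line.

```bash
python3 -m jog '{"translation":[[-0.001,-0.0017,0.04],[-0.001,-0.0017,0.08],[-0.001,-0.0017,0.11],[-0.001,-0.0017,0.135],[-0.001,-0.0017,0.155],[-0.001,-0.0017,0.17],[-0.001,-0.0017,0.17]],"twist":[0,0,0,0,0,0,0]}' && python3 -m jog '{"translation":[[0,0,0],[0,0,0],[0,0,0],[0,0,0],[0,0,0]],"twist":[0,0,0,0,0]}' 1 30
python3 go.py '(.6697,-.0015,.17)'
```

```text
clock: 10.55
ee_pos: [0.5047, -0.2992, 0.0303]
ee_rot: [-3.141, -0.003, 2.445]
ft_force: [0.3, -0.3, 0.2]
opening: 0.0916
grasp_force: 0.0
clock: 11.05
ee_pos: [0.5058, -0.3014, 0.0329]
ee_rot: [3.141, 0.001, 2.444]
ft_force: [-0.8, 0.7, 6.2]
opening: 0.0639
grasp_force: 30.0
pos [ 0.5058 -0.3014  0.0329] rpy [3.1412e+00 1.2000e-03 2.4436e+00] shift [ 0.067   0.3351 -0.137 ] twist to 140deg 0.0001 t 11.05
```

```bash
python3 -m jog '{"translation":[[0,0,-0.045],[0,0,-0.09],[0.008,0.04,-0.12],[0.016,0.08,-0.137],[0.025,0.125,-0.137],[0.034,0.17,-0.137],[0.043,0.215,-0.137],[0.052,0.26,-0.137],[0.06,0.3,-0.137],[0.067,0.335,-0.137]],"twist":[0,0,0,0,0,0,0,0,0,0]}' && python3 -m jog '{"translation":[[0,0,0],[0,0,0.03],[0,0,0.06],[0,0,0.08],[0,0,0.08],[0,0,0.08]],"twist":[0,0,0,0,0,0]}'
python3 go.py '(.6697,-.0015,.0375)'
python3 - <<'E'
from h import *
im,d=camera("wrist");cv2.imwrite("pics/wrist5.png",im)
E
```

```text
clock: 12.05
ee_pos: [0.6697, 0.0017, 0.1688]
ee_rot: [3.142, -0.001, 2.445]
ft_force: [0.9, -1.2, -2.1]
opening: 0.0638
grasp_force: 30.0
clock: 12.65
ee_pos: [0.6691, -0.0018, 0.0895]
ee_rot: [-3.141, -0.0, 2.443]
ft_force: [0.0, -0.0, -1.9]
opening: 0.0639
grasp_force: 30.0
pos [ 0.6691 -0.0018  0.0895] rpy [-3.1411e+00 -2.0000e-04  2.4432e+00] shift [-0.0003  0.0006  0.052 ] twist to 140deg -0.0003 t 12.65
```

View pics/wrist5.png

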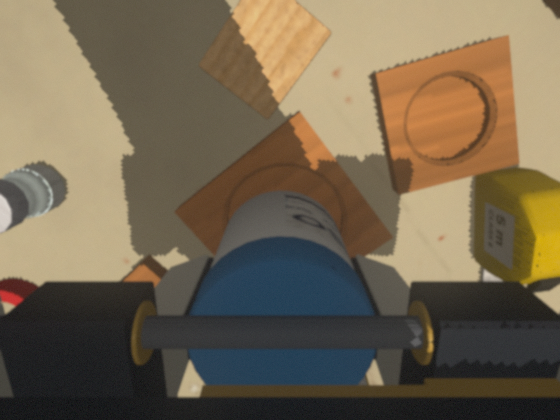

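The big jar is centred over its hole (rim at columns 228–343, jar at about column 284). The tape measure and the bottles are clear.

```bash
python3 -m jog '{"translation":[[0,0.0005,0.02],[0,0.0005,0.038],[0,0.0005,0.047],[0,0.0005,0.052],[0,0.0005,0.052]],"twist":[0,0,0,0,0]}' && python3 -m jog '{"translation":[[0,0,0],[0,0,0],[0,0,0],[0,0,0],[0,0,-0.04],[0,0,-0.085],[0,0,-0.13],[0,0,-0.155],[0,0,-0.155]],"twist":[0,0,0,0,0,0,0,0,0]}' 0
python3 - <<'E'
from h import *
cal=calib("wrist");D=camera("wrist")[1];Q=cloud("wrist",D,cal)
m=(D>0)&(np.hypot(Q[...,0]-.6697,Q[...,1]+.0015)<.05)&(Q[...,2]>.075)&(Q[...,2]<.11)
q=Q[m];print(len(q),np.percentile(q[:,2],[10,50,90]),cv2.minEnclosingCircle(q[:,:2].astype(np.float32)))
E
python3 go.py '(.5495,-.1115,.19)'
```

```text
clock: 13.2
ee_pos: [0.6705, -0.0013, 0.0389]
ee_rot: [3.14, 0.001, 2.443]
ft_force: [-0.4, -0.6, -1.6]
opening: 0.0638
grasp_force: 30.0
clock: 14.1
ee_pos: [0.6719, -0.0015, 0.1969]
ee_rot: [3.137, 0.005, 2.444]
ft_force: [0.3, -0.6, 0.2]
opening: 0.092
grasp_force: 0.0
6055 [0.08916098 0.09021865 0.09110289] ((0.6692994236946106, -0.001129833864979446), 0.03328697755932808)
pos [ 0.6707 -0.0011  0.1943] rpy [3.1388e+00 2.6000e-03 2.4438e+00] shift [ 0.0219 -0.1625  0.0038] twist to 140deg 0.0003 t 14.15
```

Big jar seated (top at 91 mm). Now the vial.

```bash
python3 -m jog '{"translation":[[0.006,-0.042,0],[0.012,-0.084,0],[0.017,-0.125,0],[0.022,-0.162,0.004],[0.022,-0.162,0.004],[0.022,-0.162,0.004],[0.022,-0.162,0.004]],"twist":[0,0,0,0,0,0,0]}' 0.3 10
python3 - <<'E'
from h import *
n="wrist"
cal=calib(n);im,d=camera(n);P=cloud(n,d,cal)
for o in finder.silhouettes(n,"vial_center"):
        q=P[o["mask"]&(d>0)];z=np.percentile(q[:,2],90);t=q[abs(q[:,2]-z)<.006][:,:2].astype(np.float32)
        print(n,round(o["conf"],2),np.round(o["point"]),z,cv2.minEnclosingCircle(t))
E
python3 go.py '(.5495,-.1115,.016)'
```

```text
clock: 14.85
ee_pos: [0.5492, -0.1097, 0.1876]
ee_rot: [-3.141, -0.001, 2.445]
ft_force: [-0.1, 0.3, -0.2]
opening: 0.0646
grasp_force: 0.0
wrist 0.93 [279. 193.] 0.05488030998003535 ((0.5485854744911194, -0.11331447958946228), 0.014560787938535213)
pos [ 0.5494 -0.1097  0.1877] rpy [-3.1412e+00 -3.0000e-04  2.4457e+00] shift [-0.0013 -0.0012  0.1717] twist to 140deg 0.0023 t 14.95
```

```bash
python3 -m jog '{"translation":[[-0.0015,-0.0024,0.04],[-0.0015,-0.0024,0.08],[-0.0015,-0.0024,0.11],[-0.0015,-0.0024,0.14],[-0.0015,-0.0024,0.16],[-0.0015,-0.0024,0.171],[-0.0015,-0.0024,0.171],[-0.0015,-0.0024,0.171]],"twist":[0,0,0,0,0,0,0,0]}' && python3 -m jog '{"translation":[[0,0,0],[0,0,0],[0,0,0],[0,0,0],[0,0,0],[0,0,0],[0,0,0]],"twist":[0,0,0,0,0,0,0]}' 1 12
python3 go.py '(.6645,-.1265,.10)'
```

```text
clock: 15.75
ee_pos: [0.5489, -0.1136, 0.0177]
ee_rot: [3.141, 0.001, 2.444]
ft_force: [-0.4, 0.1, 0.7]
opening: 0.0643
grasp_force: 0.0
clock: 16.45
ee_pos: [0.5485, -0.1137, 0.0174]
ee_rot: [3.141, 0.0, 2.444]
ft_force: [-0.2, -0.0, 2.8]
opening: 0.0299
grasp_force: 12.0
pos [ 0.5485 -0.1137  0.0174] rpy [3.1412e+00 2.0000e-04 2.4438e+00] shift [-0.0972  0.0648 -0.0825] twist to 140deg 0.0003 t 16.45
```

```bash
python3 -m jog '{"translation":[[0,0,-0.04],[0,0,-0.08],[-0.03,0.02,-0.0825],[-0.06,0.04,-0.0825],[-0.08,0.053,-0.0825],[-0.0972,0.0648,-0.0825],[-0.0972,0.0648,-0.0825],[-0.0972,0.0648,-0.0825],[-0.0972,0.0648,-0.0525],[-0.0972,0.0648,-0.0525]],"twist":[0,0,0,0,0,0,0,0,0,0]}'
python3 go.py '(.6645,-.1265,.0235)'
python3 - <<'E'
from h import *
im,d=camera("wrist");cv2.imwrite("pics/wrist6.png",im)
E
python3 go.py '(.6645,-.1265,.0235)'
```

```text
clock: 17.45
ee_pos: [0.6611, -0.1255, 0.0666]
ee_rot: [-3.139, -0.006, 2.443]
ft_force: [-0.4, 1.6, -1.0]
opening: 0.03
grasp_force: 12.0
pos [ 0.6611 -0.1255  0.0666] rpy [-3.1388 -0.0056  2.4434] shift [-0.0035  0.0015  0.0431] twist to 140deg -0.0001 t 17.45
pos [ 0.662  -0.1259  0.0683] rpy [-3.1396 -0.004   2.4433] shift [-0.0025  0.0013  0.0448] twist to 140deg -0.0002 t 17.5
```

View pics/wrist6.png

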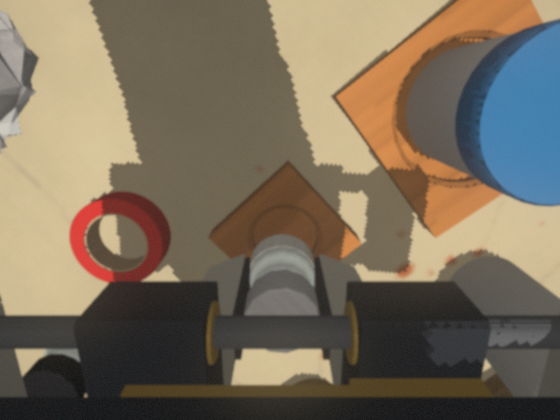

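The vial is over its hole (rim at columns 250–318, vial at about column 283). Lowering.

```bash
python3 -m jog '{"translation":[[0,0,0],[0,0,0.02],[0,0,0.035],[0,0,0.042],[0,0,0.0455],[0,0,0.0455],[0,0,0.0455]],"twist":[0,0,0,0,0,0,0]}' && python3 -m jog '{"translation":[[0,0,0],[0,0,0],[0,0,0],[0,0,0],[0,0,-0.04],[0,0,-0.085],[0,0,-0.13],[0,0,-0.155],[0,0,-0.155]],"twist":[0,0,0,0,0,0,0,0,0]}' 0.3
python3 - <<'E'
from h import *
cal=calib("wrist");D=camera("wrist")[1];Q=cloud("wrist",D,cal)
m=(D>0)&(np.hypot(Q[...,0]-.6645,Q[...,1]+.1265)<.03)&(Q[...,2]>.05)&(Q[...,2]<.08)
q=Q[m];print(len(q),np.percentile(q[:,2],[10,50,90]),cv2.minEnclosingCircle(q[:,:2].astype(np.float32)))
E
python3 go.py '(.641,-.292,.19)'
```

```text
clock: 18.2
ee_pos: [0.6647, -0.1267, 0.0248]
ee_rot: [3.141, 0.001, 2.444]
ft_force: [1.1, -0.5, 0.5]
opening: 0.03
grasp_force: 12.0
clock: 19.1
ee_pos: [0.6665, -0.1275, 0.1839]
ee_rot: [3.138, 0.006, 2.444]
ft_force: [1.3, 0.2, -0.4]
opening: 0.0645
grasp_force: 0.0
1087 [0.0587331  0.06013102 0.06101086] ((0.6645380258560181, -0.12711668014526367), 0.014824709855020046)
pos [ 0.6654 -0.1269  0.1813] rpy [3.1393e+00 3.0000e-03 2.4437e+00] shift [-0.0874 -0.1421 -0.0087] twist to 140deg 0.0002 t 19.15
```

Vial seated (top at 61 mm). Now the pot.

```bash
python3 -m jog '{"translation":[[-0.024,-0.038,0],[-0.048,-0.078,0],[-0.07,-0.114,0],[-0.0874,-0.1421,0],[-0.0874,-0.1421,0],[-0.0874,-0.1421,0],[-0.0874,-0.1421,0]],"twist":[0,0,0,0,0,0,0]}' 0.25 12
python3 - <<'E'
from h import *
n="wrist"
cal=calib(n);im,d=camera(n);P=cloud(n,d,cal);cv2.imwrite("pics/wrist7.png",im)
for o in finder.silhouettes(n,"pot_center"):
        q=P[o["mask"]&(d>0)];z=np.percentile(q[:,2],90);t=q[abs(q[:,2]-z)<.006][:,:2].astype(np.float32)
        print(n,round(o["conf"],2),np.round(o["point"]),z,cv2.minEnclosingCircle(t))
E
python3 go.py '(.641,-.292,.014)'
```

```text
clock: 19.85
ee_pos: [0.6403, -0.2897, 0.178]
ee_rot: [3.141, -0.002, 2.445]
ft_force: [-0.3, -0.5, 0.2]
opening: 0.0685
grasp_force: 0.0
wrist 0.82 [275. 193.] 0.04497188568783681 ((0.6403671503067017, -0.2944422662258148), 0.018782973289489746)
pos [ 0.6406 -0.2895  0.1785] rpy [ 3.1410e+00 -1.2000e-03  2.4461e+00] shift [-0.0021 -0.0018  0.1645] twist to 140deg 0.0027 t 19.95
```

View pics/wrist7.png

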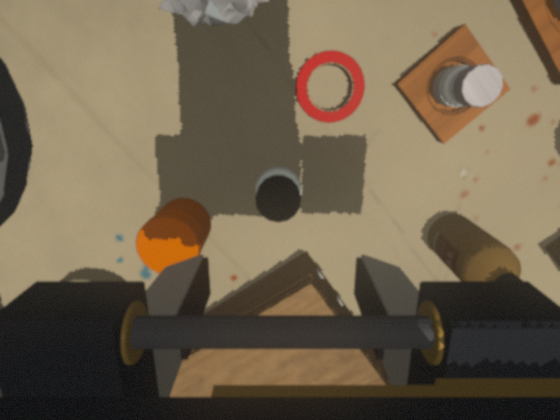

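The black-lidded pot is at (278,194) and the orange look-alike at (175,235). I'll close further to about 55 mm before descending.

```bash
python3 -m jog '{"translation":[[-0.0022,-0.0027,0.03],[-0.0022,-0.0027,0.06],[-0.0022,-0.0027,0.09],[-0.0022,-0.0027,0.12],[-0.0022,-0.0027,0.145],[-0.0022,-0.0027,0.1635],[-0.0022,-0.0027,0.1635],[-0.0022,-0.0027,0.1635]],"twist":[0,0,0,0,0,0,0,0]}' 0.4 && python3 -m jog '{"translation":[[0,0,0],[0,0,0],[0,0,0],[0,0,0],[0,0,0]],"twist":[0,0,0,0,0]}' 1 15
python3 go.py '(.684,.118,.19)'
```

```text
clock: 20.75
ee_pos: [0.6405, -0.2948, 0.0162]
ee_rot: [3.142, 0.0, 2.444]
ft_force: [0.0, 0.0, 0.9]
opening: 0.0552
grasp_force: 0.0
clock: 21.25
ee_pos: [0.6407, -0.2953, 0.0169]
ee_rot: [3.141, 0.002, 2.444]
ft_force: [-1.0, 1.1, 7.2]
opening: 0.0373
grasp_force: 14.7
pos [ 0.6407 -0.2953  0.0169] rpy [3.1408e+00 1.6000e-03 2.4438e+00] shift [ 0.2321  0.3447 -0.1732] twist to 140deg 0.0003 t 21.25
```

```bash
python3 -m jog '{"translation":[[0,0,-0.045],[0,0,-0.09],[0,0,-0.135],[0.014,0.021,-0.173],[0.04,0.06,-0.173],[0.067,0.1,-0.173],[0.094,0.14,-0.173],[0.121,0.18,-0.173],[0.148,0.22,-0.173],[0.174,0.259,-0.173]],"twist":[0,0,0,0,0,0,0,0,0,0]}' && python3 -m jog '{"translation":[[0.025,0.037,0],[0.045,0.067,0],[0.058,0.0857,0],[0.058,0.0857,0.03],[0.058,0.0857,0.07],[0.058,0.0857,0.11],[0.058,0.0857,0.12],[0.058,0.0857,0.12],[0.058,0.0857,0.12]],"twist":[0,0,0,0,0,0,0,0,0]}'
python3 - <<'E'
from h import *
im,d=camera("wrist");cv2.imwrite("pics/wrist8.png",im)
E
python3 go.py '(.684,.118,.022)'
```

```text
clock: 22.25
ee_pos: [0.6728, 0.0175, 0.1888]
ee_rot: [3.141, -0.0, 2.444]
ft_force: [1.1, 0.4, -1.2]
opening: 0.0373
grasp_force: 14.7
clock: 23.15
ee_pos: [0.6849, 0.1179, 0.0706]
ee_rot: [3.14, 0.002, 2.443]
ft_force: [0.1, 0.3, -0.2]
opening: 0.0374
grasp_force: 14.7
pos [0.6853 0.1179 0.0711] rpy [3.1392e+00 2.3000e-03 2.4435e+00] shift [ 0.0011 -0.0009  0.0491] twist to 140deg -0.0 t 23.2
```

View pics/wrist8.png

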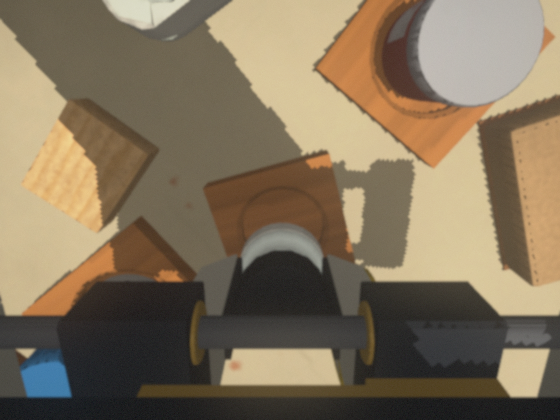

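The pot is over its hole (rim at columns 242–323, pot at about column 282).

```bash
python3 -m jog '{"translation":[[0.0005,-0.0005,0.02],[0.0005,-0.0005,0.035],[0.0005,-0.0005,0.045],[0.0005,-0.0005,0.0486],[0.0005,-0.0005,0.0486],[0.0005,-0.0005,0.0486]],"twist":[0,0,0,0,0,0]}' && python3 -m jog '{"translation":[[0,0,0],[0,0,0],[0,0,0],[0,0,0],[0,0,-0.04],[0,0,-0.085],[0,0,-0.13],[0,0,-0.16],[0,0,-0.16],[0,0,-0.16]],"twist":[0,0,0,0,0,0,0,0,0,0]}' 0.35
python3 - <<'E'
from h import *
cal=calib("wrist");im,D=camera("wrist");cv2.imwrite("pics/wrist9.png",im);Q=cloud("wrist",D,cal)
m=(D>0)&(np.hypot(Q[...,0]-.684,Q[...,1]-.118)<.03)&(Q[...,2]>.035)&(Q[...,2]<.07)
q=Q[m];print(len(q),np.percentile(q[:,2],[10,50,90]),cv2.minEnclosingCircle(q[:,:2].astype(np.float32)))
cv2.imwrite("pics/end.png",camera("scene")[0])
E
```

```text
clock: 23.8
ee_pos: [0.6833, 0.1182, 0.0217]
ee_rot: [3.14, -0.0, 2.444]
ft_force: [-4.9, 0.6, 10.7]
opening: 0.0372
grasp_force: 17.6
clock: 24.8
ee_pos: [0.6833, 0.118, 0.1805]
ee_rot: [3.141, 0.001, 2.444]
ft_force: [0.2, 0.0, -0.5]
opening: 0.0598
grasp_force: 0.0
1723 [0.04874958 0.05014461 0.05106511] ((0.6823275089263916, 0.11812258511781693), 0.018819430842995644)
```

View pics/end.png

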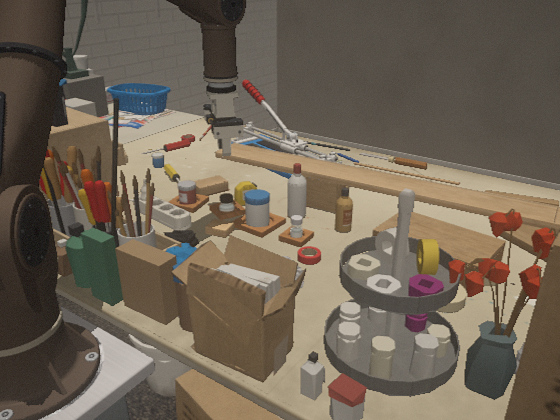

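The final scene view shows all four jars upright in their blocks at (187,193), (227,203), (257,208) and (296,228). Both bottles are standing at (297,193) and (344,210), and the gripper is clear. The pot's top is at 51 mm, so it is seated.

```bash
python3 -c "
from plant import r;print(r.sign_off())"
```

```text
the job is handed in; nothing more can be done
None
```

I handed the job in at about 25 s: by the camera checks all four jars stand on the floor of their matching holes, about 2 mm off centre at most, and both bottles are still upright; the hand-in gave no verdict.

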